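Put the findings tubes back in the bench rack and close its keeper

ROBOT

A 6-joint arm with a two-finger parallel gripper is mounted at the origin on the work surface. World frame = base frame: x ahead of the robot, y to its left, z up, the work surface at z = 0. Lengths are in m, angles in rad, forces in N, time in s.
With the tool pointing down it reaches from about 0.25 to 0.775 m from the base axis. Payload 8.9 kg.
Tool frame: the origin (TCP) lies between the finger pads; the fingertips stand 8 mm ahead of it and the grasp point (between the pads) lies 11 mm behind it; z points along the fingers, y is the line along which they close (so a half turn about z gives the same grasp; the last joint's range is limited). The gripper opens to 85 mm and grips with 20 to 120 N. Pads are 22 mm wide; open, the fingers measure 114 mm over their backs; the gripper's body (76 mm by 85 mm) begins 54 mm behind the grasp point. The pads swing forward as they close: fully open they stand 13 mm farther back than shut.
Start: joints at [-1.287, 0.291, -0.153, 1.127, 0, 1.431], TCP at [0.215, -0.479, 0.239] pointing down, gripper open.
Joint ranges: [-2.52, 2.52], [-0.91, 1.74], [-1.3, 1.37], [-1.96, 2.02], [-1.52, 1.47], [-3.14, 3.14]. Speed limits (rad/s): [2.22, 2.22, 2.79, 3.14, 3.14, 3.14].

INTERFACE

Orientations are given as a rotation vector (axis times angle).
In Python, from cell import robot, cams gives the robot as it stands.
- The arm moves only by the tool jog_arm, never from a script. Its argument "moves" is a list of rows, each a list of 3 entries, a list of its own where there are three numbers: the shift along the world's x, y, z in units of 25 mm (1.0 is 25 mm), then the turn, a rotation vector about the world's x, y, z in units of 6 degrees (1.0 is 6 degrees), then the opening, from 0 (shut) to 1 (fully open). A call has 1 to 10 rows; each row is the pose to reach, as a shift and turn from the pose commanded when the call began; what a row does not reach only later rows make up. A row lasts 1/12 s, in which the tool goes at most 41.7 mm and 7.16 degrees, less where a joint would pass 70% of its speed; a pose out of reach is approached as far as the arm can. A call with a gripper value outside its range is refused whole. The fingers move at their own pace and stop on an object; "grip_force" is the grip in N (left out, the last holds). Time passes only in rows, so rows that repeat a pose let the fingers close. It gives the time, the measured TCP pose, the force, the opening and the grip force at its end, in the units of the state.
- robot.state(): the state, without advancing time (a new reading comes with each control period).
- cams.camera(name): name is "scene" or "side" or "wrist"; returns (picture, depth): 480x640x3 uint8, blue, green, red; 480x640 float32, m along the optical axis (not along the pixel's ray), 0 where there is no reading.
- cams.calibration(name): a dict with "fx", "fy", "cx", "cy" (pixels), "pose" (4x4, takes a point from camera to world coordinates); the wrist camera has in their place "T_tool_cam" (4x4, takes a point from camera to tool coordinates, whose origin is the TCP and whose axes are the flange's). Camera axes: x right, y down, z forward; pixel columns grow to the right and rows downward; lengths in m; the calibration is good to about 2 mm. A picture is of the moment at which its call begins: read the wrist's pose just before it. calibration takes no time and is no camera call.
- robot.hand_in(): hands the job in; it is judged then, once.
The state is a dict: "time_s": time; "joint_pos": joint angles; "dq": joint speeds; "effort": joint torques, N m; "eef_pos": TCP position; "eef_rot": TCP orientation; "wrist_force": force on the tool from outside, world axes, zero at the start; "moment": the same for the moment, N m; "width": finger opening in m; "gripper_force": force on a finger pad.
Only numpy, scipy, OpenCV 4.12 (cv2) and the standard library are available. Lean on these libraries where they do the work, as an engineer would, in place of code of your own. Each camera call takes 0.05 s, during which the arm holds its last target. There are 200 camera calls.

TASK

A slim tube has been stuck in one of the rack's wide holes: take it out and put it in the empty narrow hole, then put the wide tube from the bench into the wide hole that this frees, both with their caps towards you. Push them fully home, so that all four caps sit against the board, and swing the wire keeper forward and down in front of the caps until it stops. Leave the file pot, tin and bench block where they are.

Things in the scene. Friction and masses are not known exactly. Their poses are not given: they have to be found in the camera images.
- rack: Wooden tube rack, fixed: front board 250 wide, 64 high, 25 mm thick, four level holes 62 mm apart facing the robot; behind it open troughs (floors level with the holes' bottoms, walls 44 mm high) to a back stop 95 mm (outside 107) behind the face. Origin on the bench under the middle of the front face; x into the rack, y left. A tube that is home shows only its cap, rim against the face.
- wide1 (a point): Centre of the mouth of a wide, 34 mm hole in the rack's front face (leftmost, rack y +93 mm; holds the slim stray or the proud wide tube), 40 mm above the bench; x points level into the hole, z up.
- narrow1 (a point): Centre of the mouth of a narrow, 26 mm hole in the rack's front face (second from left, rack y +31 mm; empty at the start), 40 mm above the bench; x points level into the hole, z up.
- wide2 (a point): Centre of the mouth of a wide, 34 mm hole in the rack's front face (third from left, rack y -31 mm; holds the slim stray or the proud wide tube), 40 mm above the bench; x points level into the hole, z up.
- narrow2 (a point): Centre of the mouth of a narrow, 26 mm hole in the rack's front face (rightmost, rack y -93 mm; its slim tube is home), 40 mm above the bench; x points level into the hole, z up.
- tube_slim: The misplaced slim tube: lies on the bottom of wide1 or wide2, cap and 10 to 26 mm of tube standing out. 22 mm aluminium tube, 90 mm long below the cap (last 6 mm tapers to 14); black octagonal cap 30 mm across flats, 20 mm long; about 70 g. Origin on the axis at the cap's inner rim (which seats on the rack's face); +x along the tube to its foot.
- tube_wide: Wide tube on the open bench, left or right, foot away from the robot within about 50 degrees, axis 0.05 rad down to the foot. 30 mm aluminium tube, 90 mm long below the cap (last 6 mm tapers to 22); black octagonal cap 38 mm across flats, 20 mm long; about 110 g. Origin on the axis at the cap's inner rim (which seats on the rack's face); +x along the tube to its foot.
- tube_slim_racked: The slim tube already home in narrow2. 22 mm aluminium tube, 90 mm long below the cap (last 6 mm tapers to 14); black octagonal cap 30 mm across flats, 20 mm long; about 70 g. Origin on the axis at the cap's inner rim (which seats on the rack's face); +x along the tube to its foot.
- tube_wide_racked: The wide tube in the other wide hole, standing 10 to 26 mm short of home. 30 mm aluminium tube, 90 mm long below the cap (last 6 mm tapers to 22); black octagonal cap 38 mm across flats, 20 mm long; about 110 g. Origin on the axis at the cap's inner rim (which seats on the rack's face); +x along the tube to its foot.
- keeper (a joint): Angle of the wire keeper: a U of 8 mm wire hinged at the board's ends on an axis along rack y, 15 mm behind the face, 56 mm up; its bar is 45 mm from the axis, its arms at rack y +-132 mm. 0 = open stop, leaning back 35 degrees above level; 0.96 = upright; 2.53 = level in front; 2.94 = closed stop, bar 26 mm before the face, 38 mm up. Starts at 0 to 0.45. Stays where left; 1 to 2 N moves it.
- keeper_bar (a point): Middle of the keeper's crossbar, on its centreline. The wire is rough enough to bind against a rubber fingertip that slides along it: push it round its circle rather than straight.
- file_pot: Bystander: copper pot 66 mm across, 85 mm high, with three files standing in it up to about 180 mm, on the bench across from the loose wide tube. Origin at the centre of its underside.
- ring_tin: Bystander: shallow round tin 72 mm across and 20 mm high, right of the rack. Origin at the centre of its underside.
- bench_block: Bystander: square steel bench block 65 mm wide and 22 mm high, left of the rack. Origin at the centre of its underside.
There are look-alikes about, which are no part of the job. Leave any green look-alike of the tube_wide alone. What is shaped like the tube_wide_racked but green is not meant.

How it is judged:
At the end, for the whole second after the job is handed in: Both slim tubes are home in the two narrow holes and both wide tubes in the two wide holes, caps outward: each cap rim within 4 mm of the board's face, each tube within 6 mm of its hole's axis and lined up with it; the wire keeper is down within 7 degrees of its closed stop; the tubes are at rest (((x of tube_slim in the frame of narrow1 between -0.004 and 0.004 m and y of tube_slim in the frame of narrow1 between -0.006 and 0.006 m and z of tube_slim in the frame of narrow1 between -0.006 and 0.006 m and angle between the x axis of tube_slim and the x axis of rack, either way round below 0.12 rad) or (x of tube_slim in the frame of narrow2 between -0.004 and 0.004 m and y of tube_slim in the frame of narrow2 between -0.006 and 0.006 m and z of tube_slim in the frame of narrow2 between -0.006 and 0.006 m and angle between the x axis of tube_slim and the x axis of rack, either way round below 0.12 rad)) and ((x of tube_slim_racked in the frame of narrow1 between -0.004 and 0.004 m and y of tube_slim_racked in the frame of narrow1 between -0.006 and 0.006 m and z of tube_slim_racked in the frame of narrow1 between -0.006 and 0.006 m and angle between the x axis of tube_slim_racked and the x axis of rack, either way round below 0.12 rad) or (x of tube_slim_racked in the frame of narrow2 between -0.004 and 0.004 m and y of tube_slim_racked in the frame of narrow2 between -0.006 and 0.006 m and z of tube_slim_racked in the frame of narrow2 between -0.006 and 0.006 m and angle between the x axis of tube_slim_racked and the x axis of rack, either way round below 0.12 rad)) and ((x of tube_wide in the frame of wide1 between -0.004 and 0.004 m and y of tube_wide in the frame of wide1 between -0.006 and 0.006 m and z of tube_wide in the frame of wide1 between -0.006 and 0.006 m and angle between the x axis of tube_wide and the x axis of rack, either way round below 0.12 rad) or (x of tube_wide in the frame of wide2 between -0.004 and 0.004 m and y of tube_wide in the frame of wide2 between -0.006 and 0.006 m and z of tube_wide in the frame of wide2 between -0.006 and 0.006 m and angle between the x axis of tube_wide and the x axis of rack, either way round below 0.12 rad)) and ((x of tube_wide_racked in the frame of wide1 between -0.004 and 0.004 m and y of tube_wide_racked in the frame of wide1 between -0.006 and 0.006 m and z of tube_wide_racked in the frame of wide1 between -0.006 and 0.006 m and angle between the x axis of tube_wide_racked and the x axis of rack, either way round below 0.12 rad) or (x of tube_wide_racked in the frame of wide2 between -0.004 and 0.004 m and y of tube_wide_racked in the frame of wide2 between -0.006 and 0.006 m and z of tube_wide_racked in the frame of wide2 between -0.006 and 0.006 m and angle between the x axis of tube_wide_racked and the x axis of rack, either way round below 0.12 rad)) and value of joint keeper above 2.82 rad and linear speed of each of tube_slim, tube_wide, tube_slim_racked, tube_wide_racked below 0.02 m/s); the robot touches nothing.
It fails at once if the file pot is shifted by more than 30 mm (distance of file_pot from where it was at the start of the episode above 0.03 m).
It fails at once if the ring tin is shifted by more than 30 mm (distance of ring_tin from where it was at the start of the episode above 0.03 m).
It fails at once if the bench block is shifted by more than 30 mm (distance of bench_block from where it was at the start of the episode above 0.03 m).
It fails at once if the file pot is tipped (angle between file_pot's own z axis and vertical above 0.35 rad).
It also fails if it takes over 72 s, if anything falls off the work surface, if the arm or the gripper's body presses on something with over 40 N, if the wrist force passes 120 N, or if a joint passes its speed limit or range.

## Working session

There is one attempt and no reset: what is moved stays moved. The work goes in short steps, Python scripts to look and compute and a tool call to move; the robot and the scene stay as the last step left them, time stands still between calls to the robot, and variables do not carry over. Pictures are saved under pics/ and viewed, at most 10 in all, crops included, and the job is handed in when it is done.

Besides the shell and the picture viewer there is one more tool, called after ">>>" in YAML: its name, and indented under it one key for each argument. jog_arm: Moves the arm, as the interface text tells. Its arguments: {"type":"object","properties":{"moves":{"type":"array","items":{"type":"array"}},"grip_force":{"type":"number"}},"required":["moves"]}

```bash
ls; mkdir -p pics; python3 - <<'E'
from cell import robot,cams
import cv2,numpy as np
np.set_printoptions(precision=4,suppress=True)
for n in ("scene","side"):
    p,d=cams.camera(n); cv2.imwrite(f"pics/{n}0.png",p); np.save(f"pics/{n}0.npy",d)
    print(n,cams.calibration(n))
print(cams.calibration("wrist"))
print(robot.state())
E
```

```text
pics
scene {'fx': 500.8127395488704, 'fy': 500.8127395488704, 'cx': 317.74788376990597, 'cy': 236.04352853813356, 'pose': array([[ 0.2478,  0.5205, -0.8171,  1.3964],
       [ 0.9688, -0.1344,  0.2082, -0.2311],
       [-0.0015, -0.8432, -0.5376,  0.6416],
       [ 0.    ,  0.    ,  0.    ,  1.    ]])}
side {'fx': 446.790794362077, 'fy': 446.790794362077, 'cx': 325.6493457562425, 'cy': 236.4023140347386, 'pose': array([[ 0.989 , -0.1151,  0.0925,  0.4497],
       [-0.1476, -0.765 ,  0.6269, -0.5831],
       [-0.0014, -0.6336, -0.7736,  0.7668],
       [ 0.    ,  0.    ,  0.    ,  1.    ]])}
{'fx': 376.18693173801825, 'fy': 376.18693173801825, 'cx': 319.8146020674349, 'cy': 233.34801213649504, 'T_tool_cam': array([[-0.0012, -0.9477, -0.3192,  0.0822],
       [ 1.    , -0.0014,  0.0005,  0.0005],
       [-0.0009, -0.3192,  0.9477, -0.135 ],
       [ 0.    ,  0.    ,  0.    ,  1.    ]])}
{'time_s': 0.1, 'joint_pos': array([-1.2873,  0.2912, -0.154 ,  1.1267,  0.    ,  1.4315]), 'dq': array([ 0.0014,  0.0008, -0.0002, -0.0002, -0.0002, -0.0009]), 'effort': array([  0.0018, -53.7977,  33.1918,   0.0094,  -0.0002,  -0.    ]), 'eef_pos': array([ 0.2153, -0.4784,  0.2388]), 'eef_rot': array([-3.0705, -0.6589,  0.0001]), 'wrist_force': array([ 0.1127,  0.1169, -0.0303]), 'moment': array([-0.0438,  0.0101,  0.0165]), 'gripper_force': 0.0, 'width': 0.0856763288244162}
```

View pics/scene0.png

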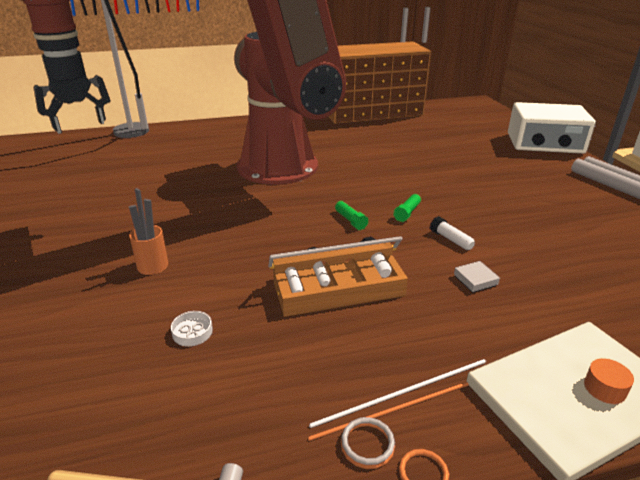

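View pics/side0.png

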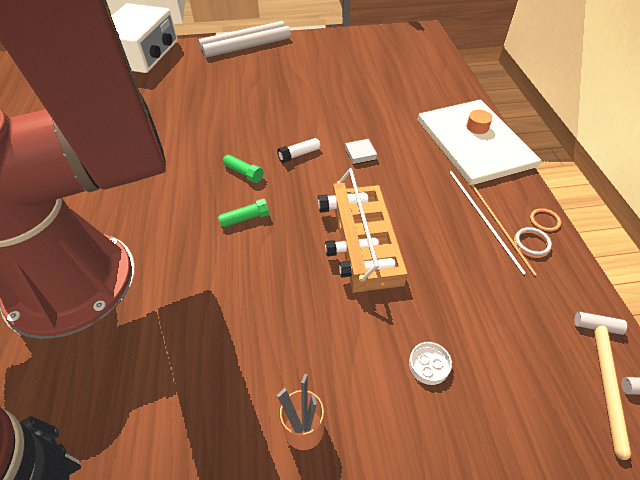

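The side view shows the rack at about (370,238), with black caps at (323,203), (331,248) and (346,269). A black-capped aluminium tube lies at (300,150), with two green look-alikes at (242,167) and (245,213). The black-capped one is the wide tube, because the green ones are excluded. I'll confirm that in an enlarged crop.

```bash
python3 - <<'E'
import cv2,numpy as np
p=cv2.imread("pics/side0.png")
cv2.imwrite("pics/c1.png",cv2.resize(p[130:300,265:420],None,fx=3.5,fy=3.5,interpolation=cv2.INTER_CUBIC))
E
cat > h.py <<'E'
import cv2,numpy as np
from cell import robot,cams
from scipy.spatial.transform import Rotation as R
np.set_printoptions(precision=4,suppress=True)
def cam(n):
    c=cams.calibration(n)
    if n=="wrist":
        s=robot.state(); T=np.eye(4); T[:3,:3]=R.from_rotvec(s["eef_rot"]).as_matrix(); T[:3,3]=s["eef_pos"]
        P=T@c["T_tool_cam"]
    else: P=c["pose"]
    return c,P
def snap(n,tag):
    c,P=cam(n); p,d=cams.camera(n); cv2.imwrite(f"pics/{tag}.png",p); np.savez(f"pics/{tag}.npz",d=d,P=P,k=[c["fx"],c["fy"],c["cx"],c["cy"]]); return p
def load(tag):
    z=np.load(f"pics/{tag}.npz"); return z["d"],z["P"],z["k"]
def world(tag):   # HxWx3 world points
    d,P,k=load(tag); v,u=np.mgrid[:480,:640]
    c=np.stack([(u-k[2])/k[0]*d,(v-k[3])/k[1]*d,d],-1); w=c@P[:3,:3].T+P[:3,3]; w[d==0]=np.nan; return w
def ray(tag,u,v):
    d,P,k=load(tag); r=P[:3,:3]@np.array([(u-k[2])/k[0],(v-k[3])/k[1],1]); return P[:3,3],r
def atz(tag,u,v,z):
    o,r=ray(tag,u,v); return o+r*(z-o[2])/r[2]
def proj(tag,X):
    d,P,k=load(tag); c=(np.asarray(X)-P[:3,3])@P[:3,:3]; return c[...,:2]/c[...,2:]*k[:2]+k[2:]
E
python3 - <<'E'
from h import *
for n in ("side","scene"):
    c,P=cam(n); np.savez(f"pics/{n}0.npz",d=np.load(f"pics/{n}0.npy"),P=P,k=[c["fx"],c["fy"],c["cx"],c["cy"]])
w=world("side0")
for u,v in [(323,203),(331,248),(346,269),(284,155),(310,147),(303,425),(431,363),(361,152),(242,167),(245,213),(340,186),(352,288)]: print(u,v,w[v,u],load("side0")[0][v,u])
E
```

```text
323 203 [0.5432 0.0898 0.0533] 0.98247194
331 248 [ 0.5421 -0.0312  0.0463] 0.9119495
346 269 [ 0.5625 -0.0902  0.0505] 0.87357354
284 155 [0.4734 0.2862 0.0334] 1.1145722
310 147 [0.5427 0.3206 0.0223] 1.1510595
303 425 [ 0.4452 -0.361   0.0243] 0.71329474
431 363 [ 0.6843 -0.2827  0.0035] 0.80057806
361 152 [0.6693 0.2837 0.0205] 1.1410477
242 167 [0.368 0.261 0.03 ] 1.0916219
245 213 [0.3698 0.1089 0.0283] 0.997755
340 186 [0.587  0.1258 0.0641] 1.0006987
352 288 [ 0.5724 -0.1101  0.0107] 0.8928352
```

View pics/c1.png

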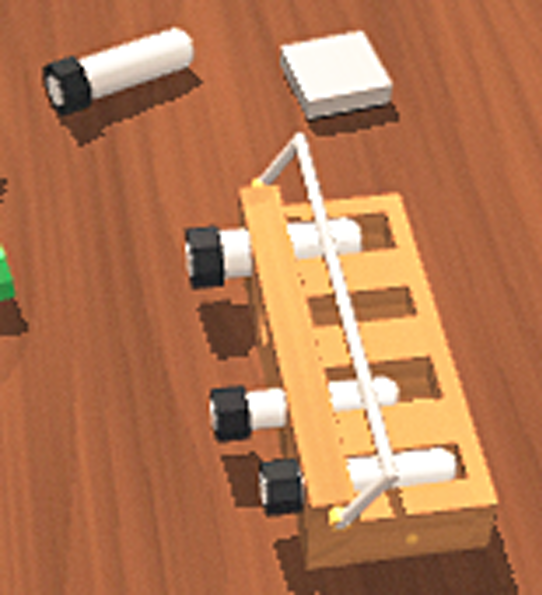

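The crop confirms three things:
- wide1, the leftmost hole, holds the proud wide tube (big cap at crop (205,257)).
- wide2 holds the thin slim stray (cap at (230,413)).
- The loose wide tube is the black-capped one at (65,85).

Next I'll work out the rack pose and move the wrist camera over it.

```bash
python3 - <<'E'
from h import *
w=world("side0"); p=cv2.imread("pics/side0.png")
m=(w[...,2]>.060)&(w[...,2]<.068)&(w[...,0]>.5)&(w[...,0]<.72)&(abs(w[...,1])<.16)
P=w[m][:,:2].astype(np.float32)
r=cv2.minAreaRect(P); print(len(P),r,P.mean(0))
# front edge by rows: min x per y bin
for y in np.arange(-.12,.14,.03):
    q=P[abs(P[:,1]-y)<.006]; print(y,len(q),q[:,0].min() if len(q) else None,q[:,0].max() if len(q) else None)
print(P[:,1].min(),P[:,1].max())
m=(w[...,2]>.072)&(w[...,0]>.5)&(w[...,0]<.75)&(abs(w[...,1])<.18)&(p.min(-1)>90)
Q=w[m]; print("keeper",len(Q)); 
for y in np.arange(-.14,.16,.03):
    q=Q[abs(Q[:,1]-y)<.008]
    if len(q): print(y,len(q),np.median(q,0))
# bench tube
m=(w[...,2]>.012)&(w[...,2]<.06)&(w[...,0]>.44)&(w[...,0]<.61)&(w[...,1]>.22)&(w[...,1]<.4)
B=w[m]; rr=cv2.minAreaRect(B[:,:2].astype(np.float32)); print("tube",len(B),rr,cv2.boxPoints(rr),np.nanmax(B[:,2]))
E
```

```text
1186 ((0.5681915879249573, 0.009292803704738617), (0.05890890955924988, 0.26802027225494385), 0.21326741576194763) [ 0.5844 -0.0013]
-0.12 34 0.5750611 0.5940863
-0.09 71 0.5719988 0.5967852
-0.06 65 0.57220113 0.5966338
-0.03 61 0.57199097 0.5968309
0.0 53 0.5719622 0.59686935
0.03 53 0.5723363 0.59754795
0.06 50 0.5719087 0.5968026
0.09 48 0.57215446 0.5970885
0.12 45 0.57197756 0.59723717
-0.12462189 0.14336795
keeper 479
-0.11000000000000001 30 [ 0.6112 -0.1105  0.0969]
-0.08000000000000002 26 [ 0.6112 -0.081   0.0976]
-0.05000000000000002 25 [ 0.6114 -0.0499  0.097 ]
-0.020000000000000018 26 [ 0.611  -0.0199  0.0977]
0.009999999999999981 21 [0.6107 0.0104 0.097 ]
0.03999999999999998 24 [0.6108 0.0405 0.0975]
0.06999999999999998 20 [0.611  0.0713 0.0978]
0.09999999999999998 17 [0.6111 0.1    0.0976]
0.13 26 [0.6101 0.1336 0.0967]
tube 501 ((0.5160363912582397, 0.3165193200111389), (0.11216367036104202, 0.040254026651382446), 17.798625946044922) [[0.4565 0.3185]
 [0.4688 0.2802]
 [0.5756 0.3145]
 [0.5633 0.3528]] 0.04216822308645585
```

>>> jog_arm:
  moves:
    - [[1.5,3,0],[0,0,0],1]
    - [[3,6,0],[0,0,1],1]
    - [[4.5,9,0],[0,0,2],1]
    - [[6,12,0],[0,0,3],1]
    - [[7.5,15,0],[0,0,4],1]
    - [[8.5,17,0],[0,0,4],1]
    - [[9,18.5,0],[0,0,4],1]
    - [[9,19,0],[0,0,4],1]
    - [[9,19,0],[0,0,4],1]
    - [[9,19,0],[0,0,4],1]

```text
time_s: 0.93
eef_pos: [0.3962, -0.1013, 0.2393]
eef_rot: [2.868, 1.283, 0.0]
wrist_force: [0.8, -0.4, -0.3]
width: 0.0855
gripper_force: 0.0
```

>>> jog_arm:
  moves:
    - [[0,0,0],[0,0,1.1],0.6]
    - [[0,0,0],[0,0,2.2],0.6]
    - [[0,0,0],[0,0,3.3],0.6]
    - [[0,0,0],[0,0,4.4],0.6]
    - [[0,0,0],[0,0,5.5],0.6]
    - [[0,0,0],[0,0,6.6],0.6]
    - [[0,0,0],[0,0,7.7],0.6]
    - [[0,0,0],[0,0,8.8],0.6]
    - [[0,0,0],[0,0,9.9],0.6]
    - [[0,0,0],[0,0,11],0.6]

```text
time_s: 1.77
eef_pos: [0.3958, -0.1032, 0.2391]
eef_rot: [-1.698, -2.642, 0.0]
wrist_force: [-0.6, -0.2, -0.9]
width: 0.0513
gripper_force: 0.0
```

>>> jog_arm:
  moves:
    - [[0,0,0],[0,0,1.1],0.6]
    - [[0,0,0],[0,0,2.2],0.6]
    - [[0,0,0],[0,0,3.3],0.6]
    - [[0,0,0],[0,0,4.4],0.6]
    - [[0,0,0],[0,0,5.5],0.6]
    - [[0,0,0],[0,0,6.6],0.6]
    - [[0,0,0],[0,0,7.7],0.6]
    - [[0,0,0],[0,0,8.8],0.6]
    - [[0,0,0],[0,0,9.9],0.6]
    - [[0,0,0],[0,0,11],0.6]

```text
time_s: 2.6
eef_pos: [0.3958, -0.1033, 0.2391]
eef_rot: [0.015, -3.141, -0.0]
wrist_force: [-0.3, -0.3, -0.5]
width: 0.0513
gripper_force: 0.0
```

>>> jog_arm:
  moves:
    - [[1,1.2,0],[0,0,-0.1],0.6]
    - [[1.6,2.4,0],[0,0,-0.1],0.6]
    - [[2,3.5,0],[0,0,-0.1],0.6]
    - [[2,3.7,0],[0,0,-0.1],0.6]
    - [[2,3.7,0],[0,0,-0.1],0.6]
    - [[2,3.7,0],[0,0,-0.1],0.6]

```text
time_s: 3.1
eef_pos: [0.4456, -0.0109, 0.2391]
eef_rot: [-0.009, -3.141, 0.0]
wrist_force: [0.0, 0.4, -0.4]
width: 0.0509
gripper_force: 0.0
```

```bash
python3 - <<'E'
from h import *
p=snap("wrist","w1"); s=robot.state(); print(s["eef_pos"],s["eef_rot"])
cv2.imwrite("pics/w1v.png",cv2.resize(p[0:400],None,fx=1.25,fy=1.25))
E
```

```text
[ 0.4456 -0.0114  0.2392] [-0.0103 -3.1411  0.0005]
```

View pics/w1v.png

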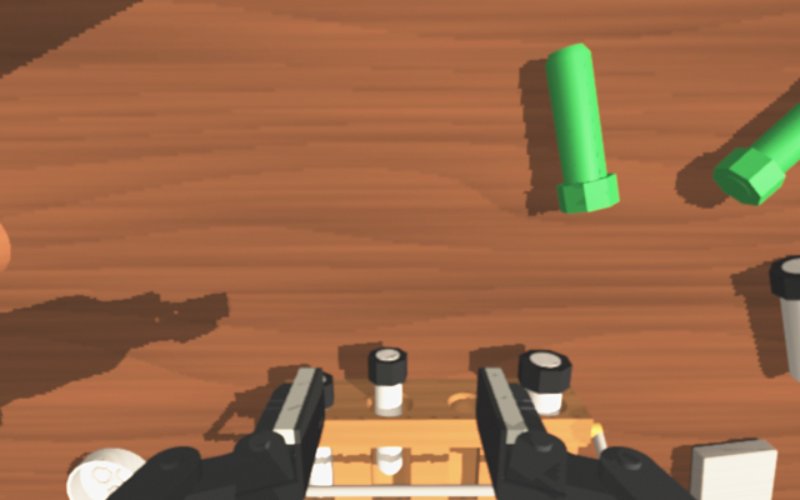

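The wrist view shows the slim cap at picture (388,365), the proud wide cap at (545,370) and the loose wide tube's cap at the right edge, (790,280). The fingers straddle the empty narrow1. I'll measure the caps from the depth data in both views.

```bash
python3 - <<'E'
from h import *
for tag in ("w1","side0"):
    w=world(tag); p=cv2.imread(f"pics/{tag}.png"); dark=p.max(-1)<75
    for nm,y0 in (("wide1",.093),("slim",-.031),("narrow2",-.093)):
        m=dark&(abs(w[...,1]-y0)<.028)&(w[...,0]>.51)&(w[...,0]<.575)&(w[...,2]>.015)&(w[...,2]<.07)
        q=w[m]
        if len(q)<10: print(tag,nm,len(q)); continue
        t=q[q[:,2]>np.percentile(q[:,2],90)-.002]
        print(tag,nm,len(q),"x",np.percentile(q[:,0],[1,50,99]),"y",np.percentile(q[:,1],[1,99]),"ztop",np.percentile(q[:,2],[90,97]),"top centre",np.median(t,0), np.ptp(t[:,:2],0))
w=world("w1"); m=(w[...,2]>.061)&(w[...,2]<.067)&(w[...,0]>.55)&(w[...,0]<.62); q=w[m]; print(len(q),np.percentile(q,[1,50,99],axis=0))
# bench tube axis from side
w=world("side0"); p=cv2.imread("pics/side0.png")
m=(w[...,2]>.008)&(w[...,2]<.06)&(w[...,0]>.44)&(w[...,0]<.61)&(w[...,1]>.22)&(w[...,1]<.4)
c=w[m&(p.max(-1)<75)]; t=w[m&(p.min(-1)>120)]
for n,q in (("cap",c),("tube",t)):
    print(n,len(q),q.mean(0),np.percentile(q[:,2],[5,50,97]))
    rr=cv2.minAreaRect(q[:,:2].astype(np.float32)); print(rr)
tt=t[t[:,2]>np.percentile(t[:,2],50)]; 
v=np.linalg.svd(t[:,:2]-t[:,:2].mean(0))[2][0]; print("yaw",np.degrees(np.arctan2(v[1],v[0])))
E
```

```text
w1 wide1 963 x [0.5335 0.5399 0.5525] y [0.0828 0.119 ] ztop [0.0577 0.0583] top centre [0.5425 0.1012 0.0573] [0.0187 0.0204]
w1 slim 639 x [0.5304 0.5374 0.5494] y [-0.0376 -0.0082] ztop [0.0499 0.0504] top centre [ 0.5398 -0.023   0.0494] [0.0189 0.0175]
w1 narrow2 165 x [0.5502 0.5555 0.5689] y [-0.0759 -0.0669] ztop [0.0496 0.0502] top centre [ 0.5595 -0.0713  0.0492] [0.0186 0.0026]
side0 wide1 110 x [0.5349 0.545  0.5542] y [0.0826 0.1118] ztop [0.0559 0.0577] top centre [0.5461 0.0937 0.0557] [0.0191 0.0215]
side0 slim 115 x [0.5321 0.5419 0.5515] y [-0.0379 -0.0102] ztop [0.0495 0.0503] top centre [ 0.5443 -0.0223  0.0491] [0.0191 0.0182]
side0 narrow2 110 x [0.5518 0.562  0.5722] y [-0.0972 -0.0701] ztop [0.0522 0.0538] top centre [ 0.5625 -0.0871  0.0516] [0.0192 0.0192]
3853 [[ 0.5706 -0.0723  0.0614]
 [ 0.5823  0.004   0.0645]
 [ 0.596   0.1403  0.0661]]
cap 122 [0.4763 0.2942 0.0288] [0.0133 0.0306 0.0404]
((0.47450515627861023, 0.3005635142326355), (0.021111998707056046, 0.0350351519882679), 19.068103790283203)
tube 369 [0.523  0.3169 0.0253] [0.014  0.0267 0.0342]
((0.515367865562439, 0.31976622343063354), (0.11290814727544785, 0.030234184116125107), 21.988929748535156)
yaw -159.12716097742825
```

>>> jog_arm:
  moves:
    - [[1.2,-0.2,-0.5],[0,0,0.07],0.6]
    - [[2.4,-0.47,-1.5],[0,0,0.07],0.6]
    - [[3.4,-0.47,-2.5],[0,0,0.07],0.6]
    - [[3.66,-0.47,-3.8],[0,0,0.07],0.6]
    - [[3.66,-0.47,-5],[0,0,0.07],0.6]
    - [[3.66,-0.47,-5.5],[0,0,0.07],0.6]
    - [[3.66,-0.47,-5.5],[0,0,0.07],0.6]

```text
time_s: 3.73
eef_pos: [0.5348, -0.0236, 0.0986]
eef_rot: [-0.002, -3.136, -0.001]
wrist_force: [-0.5, -0.1, -0.1]
width: 0.0512
gripper_force: 0.0
```

```bash
python3 - <<'E'
from h import *
p=snap("wrist","w2"); s=robot.state(); print(s["eef_pos"],s["eef_rot"])
p=p.copy()
for X in ([.541,-.023,.0495],[.571,.039,.04],[.571,.008,.064]):
    u=proj("w2",np.array(X)); print(u); cv2.circle(p,tuple(int(a) for a in u),3,(0,0,255),1)
cv2.imwrite("pics/w2v.png",p)
E
```

```text
[ 0.536  -0.0236  0.1006] [-0.0014 -3.1383 -0.0006]
[322.1734 279.6627]
[427.5691 318.9515]
[381.1468 343.2107]
```

View pics/w2v.png

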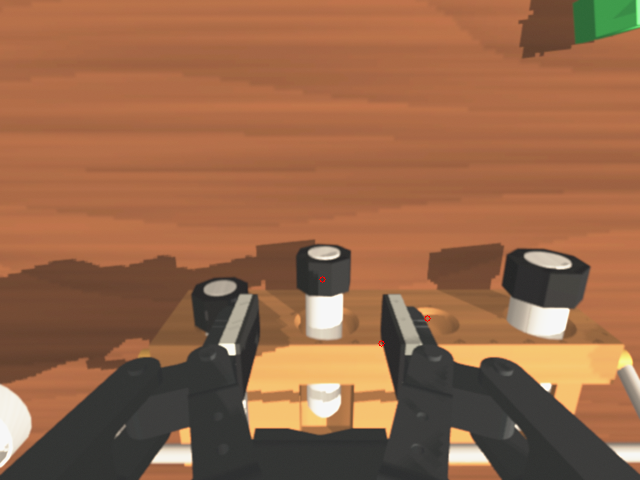

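The slim cap sits centred between the fingers: cap u≈322, finger midpoint ≈321. The narrow1 mouth shows at about (437,320). I'll refine the hole positions from this closer view.

```bash
python3 - <<'E'
from h import *
tag="w2"; w=world(tag); p=cv2.imread(f"pics/{tag}.png"); dark=p.max(-1)<75
print("proj", proj(tag,np.array([[.571,.101,.040],[.571,.039,.04],[.571,-.023,.04],[.571,-.085,.04],[.571,.133,.064],[.571,-.117,.064]])))
m=dark&(w[...,1]>.06)&(w[...,0]>.51)&(w[...,0]<.575)&(w[...,2]>.015)&(w[...,2]<.07); q=w[m]
t=q[q[:,2]>.053]; print("wide1 cap top y",np.percentile(t[:,1],[1,99]),"all",np.percentile(q[:,1],[1,99]),"x",np.percentile(q[:,0],[1,99]))
m=dark&(abs(w[...,1]+.023)<.02)&(w[...,0]>.51)&(w[...,0]<.575)&(w[...,2]>.015)&(w[...,2]<.07); q=w[m]
print("slim",np.percentile(q,[1,99],axis=0))
b=(p.min(-1)>110)&(w[...,2]>.03)&(w[...,0]>.552)&(w[...,0]<.570)
for lo,hi in ((.07,.13),(-.05,.0)):
    q=w[b&(w[...,1]>lo)&(w[...,1]<hi)]; print("tube",len(q),np.percentile(q,[1,50,99],axis=0))
# board top ends, face line
m=(abs(w[...,2]-.064)<.003)&(w[...,0]<.585)&(w[...,0]>.56); q=w[m]; print("board",np.percentile(q,[.5,50,99.5],axis=0))
# face points (vertical): orange, z 0.005-.055
m=(w[...,2]>.02)&(w[...,2]<.055)&(w[...,0]>.56)&(w[...,0]<.58)&(p[...,2]>120)&(p[...,0]<110); q=w[m]; print("face x",np.percentile(q[:,0],[5,50,95]),"y",np.percentile(q[:,1],[.5,99.5]))
for v in (310,315,320,325,330): print(v,[tuple(p[v,u]) for u in range(406,470,6)])
E
```

```text
proj [[533.0861 318.741 ]
 [427.5691 318.9515]
 [322.0883 319.1618]
 [216.6435 319.3721]
 [618.3304 342.7469]
 [144.1457 343.674 ]]
wide1 cap top y [0.0895 0.1138] all [0.083  0.1189] x [0.5335 0.5529]
slim [[ 0.5305 -0.0373  0.0253]
 [ 0.5501 -0.0085  0.0507]]
tube 1256 [[0.5536 0.0875 0.0362]
 [0.5632 0.0955 0.0509]
 [0.5698 0.1128 0.0571]]
tube 897 [[ 0.5535 -0.0324  0.0367]
 [ 0.5618 -0.0225  0.0438]
 [ 0.5698 -0.0118  0.0461]]
board [[ 0.5703 -0.1133  0.0611]
 [ 0.5762  0.0097  0.0644]
 [ 0.5849  0.14    0.0659]]
face x [0.5706 0.5712 0.5759] y [-0.1139  0.1345]
310 [(np.uint8(149), np.uint8(166), np.uint8(173)), (np.uint8(59), np.uint8(61), np.uint8(61)), (np.uint8(80), np.uint8(121), np.uint8(175)), (np.uint8(108), np.uint8(184), np.uint8(244)), (np.uint8(101), np.uint8(172), np.uint8(239)), (np.uint8(93), np.uint8(156), np.uint8(227)), (np.uint8(77), np.uint8(126), np.uint8(187)), (np.uint8(71), np.uint8(112), np.uint8(164)), (np.uint8(70), np.uint8(111), np.uint8(164)), (np.uint8(69), np.uint8(111), np.uint8(163)), (np.uint8(70), np.uint8(112), np.uint8(164))]
315 [(np.uint8
[... 1315 characters left out ...]
uint8(154)), (np.uint8(63), np.uint8(99), np.uint8(145)), (np.uint8(56), np.uint8(86), np.uint8(125)), (np.uint8(69), np.uint8(110), np.uint8(161)), (np.uint8(72), np.uint8(114), np.uint8(167))]
330 [(np.uint8(157), np.uint8(175), np.uint8(182)), (np.uint8(158), np.uint8(176), np.uint8(184)), (np.uint8(52), np.uint8(54), np.uint8(53)), (np.uint8(58), np.uint8(59), np.uint8(60)), (np.uint8(63), np.uint8(85), np.uint8(115)), (np.uint8(73), np.uint8(116), np.uint8(173)), (np.uint8(65), np.uint8(103), np.uint8(151)), (np.uint8(60), np.uint8(95), np.uint8(138)), (np.uint8(56), np.uint8(86), np.uint8(123)), (np.uint8(68), np.uint8(109), np.uint8(160)), (np.uint8(70), np.uint8(109), np.uint8(160))]
```

>>> jog_arm:
  moves:
    - [[0,0,-1.2],[0,0,0],0.6]
    - [[0,0,-2.4],[0,0,0],0.6]
    - [[0,0,-3.15],[0,0,0],0.6]
    - [[0,0,-3.15],[0,0,0],0.6]
    - [[0,0,-3.15],[0,0,0],0.2]
    - [[0,0,-3.15],[0,0,0],0.2]
    - [[0,0,-3.15],[0,0,0],0.2]
    - [[0,0,-3.15],[0,0,0],0.2]
    - [[0,0,-3.15],[0,0,0],0.2]
  grip_force: 60

```text
time_s: 4.53
eef_pos: [0.5388, -0.023, 0.0245]
eef_rot: [-0.001, 3.139, -0.001]
wrist_force: [-0.4, -0.3, 4.0]
width: 0.0291
gripper_force: 59.1
```

>>> jog_arm:
  moves:
    - [[-0.5,0,0.06],[0,0,0],0.2]
    - [[-1.2,0,0.1],[0,0,0],0.2]
    - [[-2,0,0.1],[0,0,0],0.2]
    - [[-2.8,0,0.1],[0,0,0],0.2]
    - [[-3.6,0,0.1],[0,0,0],0.2]
    - [[-4.2,0,0.1],[0,0,0],0.2]
    - [[-4.2,0,1.5],[0,0,0],0.2]
    - [[-4.2,0,2],[0,0,0],0.2]
    - [[-4.2,0,2],[0,0,0],0.2]
    - [[-4.2,0,2],[0,0,0],0.2]

```text
time_s: 5.37
eef_pos: [0.4333, -0.0228, 0.0738]
eef_rot: [-0.001, 3.139, -0.001]
wrist_force: [0.5, 1.1, 0.2]
width: 0.0292
gripper_force: 59.5
```

```bash
python3 - <<'E'
from h import *
s=robot.state(); print(s["eef_pos"],s["eef_rot"],s["wrist_force"],s["width"])
p=snap("wrist","w3"); snap("side","s3")
c=cv2.resize(p[200:480,130:590],None,fx=1.7,fy=1.7,interpolation=cv2.INTER_CUBIC); cv2.imwrite("pics/w3v.png",c)
E
```

```text
[ 0.4333 -0.0228  0.0738] [-0.0013  3.1393 -0.0008] [0.5466 1.1307 0.2155] 0.02923056072171927
```

View pics/w3v.png

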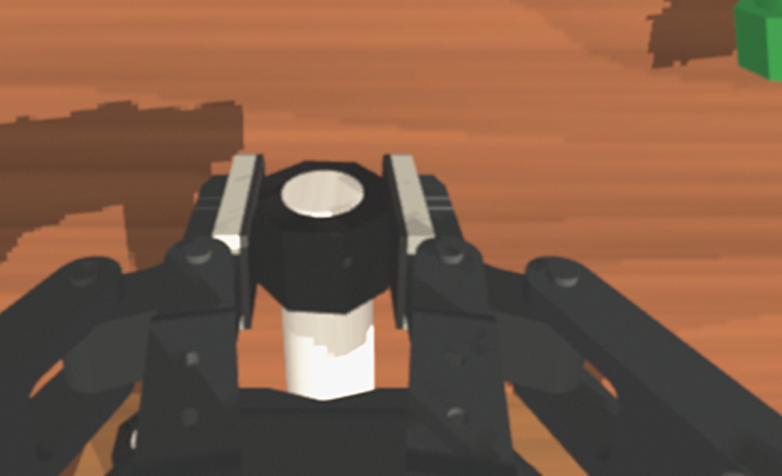

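The slim tube is held squarely by its cap, at crop (322,230). I'll check its pitch and height from the side and wrist depth.

```bash
python3 - <<'E'
from h import *
for tag in ("s3","w3"):
    w=world(tag); p=cv2.imread(f"pics/{tag}.png")
    m=(p.min(-1)>110)&(w[...,2]>.05)&(w[...,2]<.13)&(w[...,0]>.44)&(w[...,0]<.56)&(abs(w[...,1]+.023)<.03)
    q=w[m]; print(tag,len(q))
    for x in np.arange(.45,.56,.01):
        b=q[abs(q[:,0]-x)<.005]
        if len(b)>5: print(round(x,3),len(b),"ztop",np.percentile(b[:,2],97),"y",np.percentile(b[:,1],[2,98]))
    m=(p.max(-1)<75)&(w[...,2]>.06)&(w[...,2]<.11)&(w[...,0]>.41)&(w[...,0]<.47)&(abs(w[...,1]+.023)<.012)
    q=w[m]; print("cap",len(q),np.percentile(q,[2,98],axis=0))
w=world("s3");p=cv2.imread("pics/s3.png")
m=(w[...,2]>.061)&(w[...,2]<.067)&(w[...,0]>.565)&(w[...,0]<.580); q=w[m]; print("board",np.percentile(q,[1,99],axis=0))
E
```

```text
s3 485
0.45 42 ztop 0.0947309406420081 y [-0.0437 -0.0169]
0.46 57 ztop 0.09386245582440127 y [-0.0335 -0.0148]
0.47 54 ztop 0.09309573016662677 y [-0.033  -0.0145]
0.48 54 ztop 0.09385316223223471 y [-0.032  -0.0162]
0.49 56 ztop 0.09333010226294655 y [-0.0327 -0.0156]
0.5 55 ztop 0.09365670344747602 y [-0.0316 -0.0122]
0.51 53 ztop 0.09294620480618929 y [-0.0314 -0.0145]
0.52 54 ztop 0.0937199144179144 y [-0.0317 -0.0129]
0.53 49 ztop 0.09311519364196578 y [-0.0304 -0.0147]Traceback (most recent call last):
  File "<stdin>", line 10, in <module>
    return _quantile_unchecked(
        a, q, axis, out, overwrite_input, method, keepdims, weights)
    return _ureduce(a,
                    func=_quantile_ureduce_func,
    ...<5 lines>...
                    overwrite_input=overwrite_input,
                    method=method)
    r = func(a, **kwargs)
    result = _quantile(arr,
                       quantiles=q,
    ...<2 lines>...
                       out=out,
                       weights=wgt)
    slices_having_nans = np.isnan(arr[-1, ...])
                                  ~~~^^^^^^^^^
IndexError: index -1 is out of bounds for axis 0 with size 0
```

```bash
python3 - <<'E'
from h import *
for tag in ("s3","w2"):
    w=world(tag)
    m=(w[...,0]>.567)&(w[...,0]<.5745)&(w[...,2]>.012)&(w[...,2]<.064)
    q=w[m]; print(tag,len(q),"ends",np.percentile(q[:,1],[.3,99.7]), np.median(q[:,0]))
    for z0 in (.032,.037,.042,.047):
        r=np.sort(q[abs(q[:,2]-z0)<.0025][:,1]); g=np.diff(r); i=np.where(g>.006)[0]
        print(z0,[(round(r[j],4),round(r[j+1],4),"c",round((r[j]+r[j+1])/2,4)) for j in i], r[[0,-1]])
E
```

```text
s3 422 ends [-0.1153  0.3322] 0.5722546763847893
0.032 [(np.float64(-0.1057), np.float64(-0.0965), 'c', np.float64(-0.1011)), (np.float64(-0.0942), np.float64(-0.0519), 'c', np.float64(-0.073)), (np.float64(-0.0508), np.float64(-0.0388), 'c', np.float64(-0.0448)), (np.float64(-0.0383), np.float64(-0.0045), 'c', np.float64(-0.0214)), (np.float64(-0.0032), np.float64(0.0084), 'c', np.float64(0.0026)), (np.float64(0.012), np.float64(0.0219), 'c', np.float64(0.0169)), (np.float64(0.0219), np.float64(0.0329), 'c', np.float64(0.0274)), (np.float64(0.0329), np.float64(0.0518), 'c', np.float64(0.0423)), (np.float64(0.0607), np.float64(0.0729), 'c', np.float64(0.0668)), (np.float64(0.0739), np.float64(0.0889), 'c', np.float64(0.0814)), (np.float64(0.0911), np.float64(0.1312), 'c', np.float64(0.1112))] [-0.1128  0.1312]
0.037 [(np.float64(-0.1046), np.float64(-0.0972), 'c', np.float64(-0.1009)), (np.float64(-0.0945), np.float64(-0.0597), 'c', np.float64(-0.0771)), (np.float64(-0.0583), np.float64(-0.0509), 'c', np.float64(-0.0546)), (np.float64(-0.0479), np.float64(-0.0384), 'c', np.float64(-0
[... 2858 characters left out ...]
oat64(0.1046))] [-0.1146  0.1353]
0.042 [(np.float64(-0.0955), np.float64(-0.0596), 'c', np.float64(-0.0775)), (np.float64(-0.013), np.float64(-0.0039), 'c', np.float64(-0.0085)), (np.float64(0.0111), np.float64(0.0536), 'c', np.float64(0.0323)), (np.float64(0.0903), np.float64(0.1193), 'c', np.float64(0.1048))] [-0.1149  0.1359]
0.047 [(np.float64(-0.0917), np.float64(-0.0586), 'c', np.float64(-0.0751)), (np.float64(-0.0362), np.float64(-0.0277), 'c', np.float64(-0.0319)), (np.float64(-0.0179), np.float64(-0.0055), 'c', np.float64(-0.0117)), (np.float64(0.0098), np.float64(0.0512), 'c', np.float64(0.0305)), (np.float64(0.0946), np.float64(0.1118), 'c', np.float64(0.1032))] [-0.1149  0.1358]
```

>>> jog_arm:
  moves:
    - [[0,1.2,-0.8],[0,0,0],0.2]
    - [[0,2.55,-1.73],[0,0,0],0.2]
    - [[0,2.55,-1.73],[0,0,0],0.2]
    - [[0,2.55,-1.73],[0,0,0],0.2]
    - [[0.8,2.55,-1.73],[0,0,0],0.2]
    - [[1.3,2.55,-1.73],[0,0,0],0.2]
    - [[1.6,2.55,-1.73],[0,0,0],0.2]
    - [[1.9,2.55,-1.73],[0,0,0],0.2]
    - [[2.2,2.55,-1.73],[0,0,0],0.2]
    - [[2.2,2.55,-1.73],[0,0,0],0.2]

```text
time_s: 6.3
eef_pos: [0.4889, 0.0406, 0.03]
eef_rot: [-0.0, 3.14, -0.0]
wrist_force: [0.5, -0.5, 1.0]
width: 0.0293
gripper_force: 59.7
```

>>> jog_arm:
  moves:
    - [[0.5,0,0],[0,0,0],0.2]
    - [[1,0,0],[0,0,0],0.2]
    - [[1.5,0,0],[0,0,0],0.2]
    - [[2,0,0],[0,0,0],0.2]
    - [[2.4,0,0],[0,0,0],0.2]
    - [[2.6,0,0],[0,0,0],0.2]
    - [[2.7,0,0],[0,0,0],0.2]
    - [[2.75,0,0],[0,0,0],0.2]
    - [[2.8,0,0],[0,0,0],0.2]
    - [[2.8,0,0],[0,0,0],0.2]

```text
time_s: 7.13
eef_pos: [0.557, 0.0412, 0.0298]
eef_rot: [0.001, -3.141, -0.0]
wrist_force: [0.4, -0.3, -1.4]
width: 0.0293
gripper_force: 59.7
```

>>> jog_arm:
  moves:
    - [[0.05,0,0],[0,0,0],0.2]
    - [[0.1,0,0],[0,0,0],0.2]
    - [[0.15,0,0],[0,0,0],0.2]
    - [[0.15,0,0],[0,0,0],0.2]

```text
time_s: 7.47
eef_pos: [0.5582, 0.0412, 0.0296]
eef_rot: [0.001, -3.136, 0.0]
wrist_force: [-10.4, -0.5, 9.8]
width: 0.0291
gripper_force: 59.8
```

>>> jog_arm:
  moves:
    - [[-0.1,0,0],[0,0,0],0.5]
    - [[-0.1,0,0],[0,0,0],0.5]
    - [[-0.1,0,0],[0,0,0],0.5]
    - [[-0.1,0,1],[0,0,0],0.5]
    - [[-0.1,0,2.2],[0,0,0],0.5]
    - [[-1,0,3],[0,0,0],0.3]
    - [[-2,0,3],[0,0,0],0]
    - [[-2.4,0,3],[0,0,0],0]
    - [[-2.4,0,3],[0,0,0],0]
    - [[-2.4,0,3],[0,0,0],0]

```text
time_s: 8.3
eef_pos: [0.5019, 0.0411, 0.1052]
eef_rot: [-0.001, 3.14, -0.0]
wrist_force: [1.1, -0.4, 0.0]
width: -0.0001
gripper_force: 0.0
```

```bash
cat > caps.py <<'E'
from h import *
import sys
def caps(tag):
    w=world(tag); p=cv2.imread(f"pics/{tag}.png"); dark=p.max(-1)<75
    for nm,y0,r in (("wide1",.103,.0145),("narrow1",.041,.012),("wide2",-.021,.0145),("narrow2",-.083,.012)):
        m=dark&(abs(w[...,1]-y0)<r)&(w[...,0]>.5)&(w[...,0]<.578)&(w[...,2]>.02)&(w[...,2]<.066); q=w[m]
        if len(q)>20: print(tag,nm,len(q),"x",np.percentile(q[:,0],[1,99]),"ztop",np.percentile(q[:,2],97))
        else: print(tag,nm,len(q))
E
python3 - <<'E'
from caps import *
s=robot.state(); print(s["eef_pos"],s["wrist_force"],s["width"])
snap("wrist","w4"); snap("side","s4"); caps("w4"); caps("s4")
E
```

```text
[0.5019 0.0411 0.1052] [ 1.0547 -0.4206  0.048 ] -0.00014571935252374229
w4 wide1 1896 x [0.5332 0.5526] ztop 0.05835889777386398
w4 narrow1 0
w4 wide2 0
w4 narrow2 1481 x [0.5499 0.5698] ztop 0.05445081144718426
s4 wide1 44 x [0.5349 0.5542] ztop 0.05931874748099873
s4 narrow1 48 x [0.5517 0.5715] ztop 0.05538081529449797
s4 wide2 0
s4 narrow2 122 x [0.5519 0.571 ] ztop 0.05478532855765757
```

>>> jog_arm:
  moves:
    - [[0,1.3,0],[0,0,0],0]
    - [[0,2.4,0],[0,0,0],0]
    - [[0,2.4,-1],[0,0,0],0]
    - [[0,2.4,-2.2],[0,0,0],0]
    - [[0,2.4,-2.9],[0,0,0],0]
    - [[0,2.4,-2.9],[0,0,0],0]
    - [[0.6,2.4,-2.9],[0,0,0],0]
    - [[1,2.4,-2.9],[0,0,0],0]
    - [[1.3,2.4,-2.9],[0,0,0],0]
    - [[1.4,2.4,-2.9],[0,0,0],0]

```text
time_s: 9.23
eef_pos: [0.5383, 0.1011, 0.033]
eef_rot: [-0.001, 3.14, 0.0]
wrist_force: [-0.6, -0.4, 1.4]
width: 0.0004
gripper_force: 0.5
```

>>> jog_arm:
  moves:
    - [[0.1,0,0],[0,0,0],0]
    - [[0.2,0,0],[0,0,0],0]
    - [[0.2,0,0],[0,0,0],0]

```text
time_s: 9.48
eef_pos: [0.5396, 0.1011, 0.0323]
eef_rot: [0.001, -3.139, 0.0]
wrist_force: [-5.3, -1.0, 3.9]
width: 0.0003
gripper_force: 2.5
```

>>> jog_arm:
  moves:
    - [[0.15,0,0],[0,0,0],0]
    - [[0.15,0,0],[0,0,0],0]
    - [[-1,0,0],[0,0,0],0]
    - [[-1.5,0,1.5],[0,0,0],0.6]
    - [[-1.5,0.5,3],[0,0,0],0.6]
    - [[-2,2,4.5],[0,0,0],0.6]
    - [[-2.5,3.5,5.5],[0,0,0],0.6]
    - [[-2.8,5,6.5],[0,0,0],0.6]
    - [[-2.8,6.5,7.5],[0,0,0],0.6]
    - [[-2.8,7.5,8],[0,0,0],0.6]

```text
time_s: 10.32
eef_pos: [0.4706, 0.2805, 0.2291]
eef_rot: [-0.001, 3.14, 0.001]
wrist_force: [1.4, 0.1, -0.8]
width: 0.0512
gripper_force: 0.0
```

>>> jog_arm:
  moves:
    - [[0,0.3,0],[0,0,1],0.6]
    - [[0,0.3,0],[0,0,2],0.6]
    - [[0,0.3,0],[0,0,3],0.6]
    - [[0,0.3,0],[0,0,3.4],0.6]
    - [[0,0.3,0],[0,0,3.4],0.6]
    - [[0,0.3,0],[0,0,3.4],0.6]

```text
time_s: 10.82
eef_pos: [0.4714, 0.2866, 0.227]
eef_rot: [-0.555, 3.092, -0.0]
wrist_force: [-0.4, -0.6, -0.1]
width: 0.0511
gripper_force: 0.0
```

```bash
python3 - <<'E'
from caps import *
s=robot.state(); print(s["eef_pos"],s["eef_rot"],s["wrist_force"],s["width"])
p=snap("wrist","w5"); snap("side","s5"); caps("s5")
cv2.imwrite("pics/w5v.png",p)
w=world("w5")
m=(w[...,2]>.01)&(w[...,2]<.05)&(w[...,0]>.44)&(w[...,0]<.61)&(w[...,1]>.24)&(w[...,1]<.4)
c=w[m&(p.max(-1)<75)]; t=w[m&(p.min(-1)>120)]
for n,q in (("cap",c),("tube",t)):
    print(n,len(q),q.mean(0),np.percentile(q[:,2],[5,50,97]),cv2.minAreaRect(q[:,:2].astype(np.float32)))
v=np.linalg.svd(t[:,:2]-t[:,:2].mean(0),full_matrices=False)[2][0]; v*=np.sign(v[0]); print("yaw",np.degrees(np.arctan2(v[1],v[0])))
a=(t[:,:2]-t[:,:2].mean(0))@v; n=np.array([-v[1],v[0]])
for k in np.arange(-.04,.05,.02):
    b=t[abs(a-k)<.006]; print(k,b[:,:2].mean(0),np.percentile(b[:,2],97),np.percentile((b[:,:2]-t[:,:2].mean(0))@n,[2,98]))
ca=(c[:,:2]-t[:,:2].mean(0)); print("cap along",np.percentile(ca@v,[2,98]),"across",np.percentile(ca@n,[2,98]),"tube mean",t[:,:2].mean(0))
E
```

```text
[0.4714 0.2866 0.227 ] [-0.5548  3.0922 -0.    ] [-0.3634 -0.6407 -0.108 ] 0.051117980518793696
s5 wide1 48 x [0.5522 0.5718] ztop 0.0586040052277391
s5 narrow1 78 x [0.5518 0.5712] ztop 0.05522593108188116
s5 wide2 0
s5 narrow2 119 x [0.5518 0.5707] ztop 0.054551214711703086
cap 927 [0.4711 0.3025 0.0345] [0.0216 0.0364 0.04  ] ((0.47236168384552, 0.3035806715488434), (0.021209748461842537, 0.03701061010360718), 22.338924407958984)
tube 2429 [0.5176 0.3223 0.0291] [0.022  0.0299 0.034 ] ((0.5132724046707153, 0.3206430673599243), (0.11133206635713577, 0.027813419699668884), 22.132034301757812)
yaw 21.923346293134458
-0.04 [0.4841 0.309 ] 0.03904265587536522 [-0.0126  0.0127]
-0.02 [0.4991 0.3146] 0.0341956226435736 [-0.013   0.0138]
0.0 [0.5176 0.3223] 0.03292806803869988 [-0.0133  0.0138]
0.019999999999999997 [0.5359 0.3299] 0.03213386013565124 [-0.0129  0.0139]
0.04 [0.5545 0.3372] 0.03106051589675709 [-0.0133  0.014 ]
cap along [-0.0591 -0.04  ] across [-0.018   0.0169] tube mean [0.5176 0.3223]
```

View pics/w5v.png

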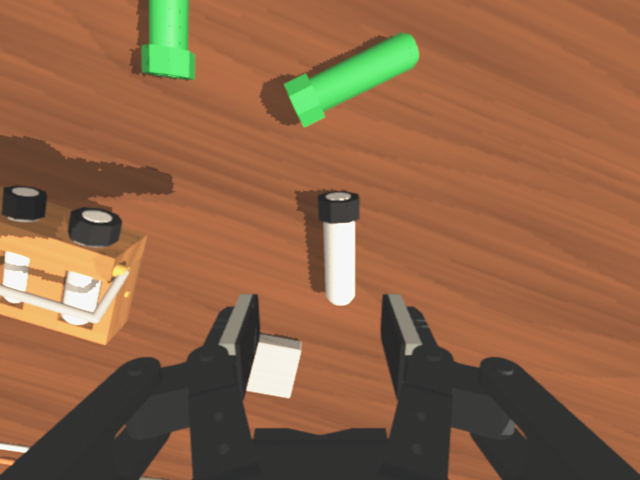

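wide1 now reads home, with its cap front at the same x as the others. The loose wide tube shows with its cap at (339,205) and yaw 22.1°. Next step is the grasp.

>>> jog_arm:
  moves:
    - [[-0.14,0.63,-1.3],[0,0,0.29],0.6]
    - [[-0.14,0.63,-2.8],[0,0,0.29],0.6]
    - [[-0.14,0.63,-4.3],[0,0,0.29],0.6]
    - [[-0.14,0.63,-5.8],[0,0,0.29],0.6]
    - [[-0.14,0.63,-7],[0,0,0.29],0.6]
    - [[-0.14,0.63,-7.8],[0,0,0.29],0.6]
    - [[-0.14,0.63,-7.8],[0,0,0.29],0.6]

```text
time_s: 11.5
eef_pos: [0.4652, 0.3009, 0.0279]
eef_rot: [0.601, -3.077, 0.003]
wrist_force: [-0.5, -0.7, -0.3]
width: 0.0516
gripper_force: 0.0
```

```bash
python3 - <<'E'
from h import *
s=robot.state(); print(s["eef_pos"],s["eef_rot"],s["wrist_force"])
p=snap("wrist","w6")
print(proj("w6",np.array([[.4717,.3038,.038],[.4717-.0093,.3038-.0037,.038]])))
w=world("w6"); m=(p.max(-1)<75)&(w[...,2]>.015)&(w[...,2]<.045)&(w[...,0]>.44)&(w[...,0]<.5)&(abs(w[...,1]-.303)<.024)
q=w[m]; v=np.array([.9265,.3762]); n=np.array([-v[1],v[0]]); d=q[:,:2]-s["eef_pos"][:2]
print(len(q),"along from tcp",np.percentile(d@v,[2,98]),"across",np.percentile(d@n,[2,98]),np.percentile(q[:,2],[97]))
E
```

```text
[0.4652 0.3009 0.0279] [ 0.6009 -3.0767  0.0027] [-0.4532 -0.6531 -0.3412]
[[322.3392 347.824 ]
 [322.5494 325.4361]]
5534 along from tcp [-0.0095  0.0169] across [-0.018   0.0249] [0.0404]
```

>>> jog_arm:
  moves:
    - [[0.11,0.05,-0.4],[0,0,0],0.6]
    - [[0.11,0.05,-0.68],[0,0,0],0.6]
    - [[0.11,0.05,-0.68],[0,0,0],0.6]
    - [[0.11,0.05,-0.68],[0,0,0],0.3]
    - [[0.11,0.05,-0.68],[0,0,0],0.3]
    - [[0.11,0.05,-0.68],[0,0,0],0.3]
    - [[0.11,0.05,-0.68],[0,0,0],0.3]
    - [[0.11,0.05,-0.68],[0,0,0],0.3]
  grip_force: 70

```text
time_s: 12.22
eef_pos: [0.4712, 0.3038, 0.0156]
eef_rot: [-0.604, 3.082, 0.0]
wrist_force: [-1.5, -0.6, 6.8]
width: 0.0367
gripper_force: 70.0
```

>>> jog_arm:
  moves:
    - [[0,0,1.2],[0,0,0],0.3]
    - [[0,0,2.6],[0,0,0],0.3]
    - [[-0.5,-1,3.2],[0,0,-0.6],0.3]
    - [[-1,-2.5,3.2],[0,0,-1.6],0.3]
    - [[-1.2,-4,3.2],[0,0,-2.6],0.3]
    - [[-1.2,-5.5,3.2],[0,0,-3.6],0.3]
    - [[-1.2,-7,3.2],[0,0,-3.7],0.3]
    - [[-1.2,-8.5,3.2],[0,0,-3.7],0.3]
    - [[-1.2,-10,3.2],[0,0,-3.7],0.3]
    - [[-1.2,-11.5,3.2],[0,0,-3.7],0.3]

```text
time_s: 13.05
eef_pos: [0.4405, 0.0145, 0.0951]
eef_rot: [0.0, 3.141, -0.0]
wrist_force: [0.6, 0.1, -0.6]
width: 0.0367
gripper_force: 70.6
```

>>> jog_arm:
  moves:
    - [[0,-1,0],[0,-0.48,0],0.3]
    - [[0,-1.5,0],[0,-0.48,0],0.3]
    - [[0,-1.5,0],[0,-0.48,0],0.3]
    - [[0,-1.5,0],[0,-0.48,0],0.3]

```text
time_s: 13.38
eef_pos: [0.4408, -0.0217, 0.095]
eef_rot: [0.003, 3.091, 0.0]
wrist_force: [-0.3, 1.3, -1.1]
width: 0.0365
gripper_force: 70.6
```

```bash
cat > held.py <<'E'
from h import *
def held(tag):
    s=robot.state(); x,y,z=s["eef_pos"]; print(s["eef_pos"],s["eef_rot"],s["wrist_force"],s["width"])
    snap("side",tag); w=world(tag); p=cv2.imread(f"pics/{tag}.png")
    m=(p.min(-1)>110)&(w[...,2]>z-.03)&(w[...,2]<z+.05)&(w[...,0]>x)&(w[...,0]<x+.12)&(abs(w[...,1]-y)<.03)
    q=w[m]
    for k in np.arange(.015,.115,.01):
        b=q[abs(q[:,0]-x-k)<.005]
        if len(b)>5: print(round(k,3),len(b),"ztop-tcp",np.percentile(b[:,2],97)-z,"y-tcp",np.percentile(b[:,1]-y,[2,98]),b[:,0].max()-x)
E
python3 -c "
from held import *
held('s7')"
```

```text
[ 0.4408 -0.0217  0.095 ] [0.0033 3.0911 0.0004] [-0.349   1.3031 -1.0545] 0.03653454008496541
0.015 61 ztop-tcp 0.0196396351957083 y-tcp [-0.0246  0.0069] 0.019964572763387978
0.025 80 ztop-tcp 0.019211200389766203 y-tcp [-0.0154  0.008 ] 0.029905716845875507
0.035 79 ztop-tcp 0.021252936960932625 y-tcp [-0.0158  0.0094] 0.0399562972699371
0.045 80 ztop-tcp 0.01965621972443482 y-tcp [-0.0146  0.0072] 0.04983189128497545
0.055 79 ztop-tcp 0.019610189342166073 y-tcp [-0.0152  0.0102] 0.05995040980660543
0.065 78 ztop-tcp 0.01934445103059551 y-tcp [-0.0153  0.0085] 0.06992573812503772
0.075 77 ztop-tcp 0.019760340236855745 y-tcp [-0.0152  0.0086] 0.0799759233707919
0.085 78 ztop-tcp 0.01991034435637455 y-tcp [-0.0152  0.0112] 0.08997046036284678
0.095 73 ztop-tcp 0.019708387097399513 y-tcp [-0.0147  0.0074] 0.09953372293099777
0.105 13 ztop-tcp 0.017370231187261345 y-tcp [-0.0124  0.0062] 0.10260450811127336
```

>>> jog_arm:
  moves:
    - [[0,0.03,-1.2],[0,0,0],0.3]
    - [[0,0.03,-2.4],[0,0,0],0.3]
    - [[0,0.03,-2.4],[0,0,0],0.3]
    - [[0,0.03,-2.4],[0,0,0],0.3]
    - [[0.6,0.03,-2.4],[0,0,0],0.3]
    - [[1,0.03,-2.4],[0,0,0],0.3]
    - [[1.4,0.03,-2.4],[0,0,0],0.3]
    - [[1.7,0.03,-2.4],[0,0,0],0.3]
    - [[2,0.03,-2.4],[0,0,0],0.3]
    - [[2,0.03,-2.4],[0,0,0],0.3]

```text
time_s: 14.27
eef_pos: [0.493, -0.0205, 0.036]
eef_rot: [-0.001, 3.089, -0.001]
wrist_force: [0.6, 0.2, -0.9]
width: 0.0368
gripper_force: 70.7
```

>>> jog_arm:
  moves:
    - [[0.5,0,0],[0,0,0],0.3]
    - [[1,0,0],[0,0,0],0.3]
    - [[1.5,0,0],[0,0,0],0.3]
    - [[1.9,0,0],[0,0,0],0.3]
    - [[2.2,0,0],[0,0,0],0.3]
    - [[2.4,0,0],[0,0,0],0.3]
    - [[2.5,0,0],[0,0,0],0.3]
    - [[2.5,0,0],[0,0,0],0.3]

```text
time_s: 14.93
eef_pos: [0.5533, -0.0205, 0.0348]
eef_rot: [0.0, 3.091, 0.0]
wrist_force: [0.6, 0.5, -1.0]
width: 0.0367
gripper_force: 70.7
```

>>> jog_arm:
  moves:
    - [[0,0,0],[0,0,0],0.54]
    - [[0,0,0],[0,0,0],0.54]
    - [[0,0,0],[0,0,0],0.54]
    - [[0,0,1],[0,0,0],0.54]
    - [[0,0,2.2],[0,0,0],0.54]
    - [[-1,0,3],[0,0,0],0.3]
    - [[-2,0,3],[0,0,0],0]
    - [[-2.2,0,2.5],[0,0,0],0]
    - [[-2.2,0,1],[0,0,0],0]
    - [[-2.2,0,0],[0,0,0],0]

```text
time_s: 15.77
eef_pos: [0.498, -0.0206, 0.0343]
eef_rot: [0.001, 3.089, -0.001]
wrist_force: [-0.7, -0.5, -0.3]
width: 0.0001
gripper_force: 0.0
```

>>> jog_arm:
  moves:
    - [[0,0,0],[0,0.48,0],0]
    - [[0.4,0,0],[0,0.48,0],0]
    - [[1,0,0],[0,0.48,0],0]
    - [[1.4,0,0],[0,0.48,0],0]
    - [[1.6,0,0],[0,0.48,0],0]
    - [[1.7,0,0],[0,0.48,0],0]
    - [[1.8,0,0],[0,0.48,0],0]
    - [[1.8,0,0],[0,0.48,0],0]

```text
time_s: 16.43
eef_pos: [0.5397, -0.0204, 0.0342]
eef_rot: [-0.001, -3.135, 0.0]
wrist_force: [-9.9, -0.8, 5.9]
width: -0.0002
gripper_force: 4.8
```

>>> jog_arm:
  moves:
    - [[-1.5,0,0],[0,0,0],0]
    - [[-1.5,0,1.5],[0,0,0],0]
    - [[-1.5,0.6,3],[0,0,0],0]
    - [[-1.5,1.2,4.6],[0,0,0],0]
    - [[-1.5,1.2,5.2],[0,0,0],0]
    - [[-1.5,1.2,5.2],[0,0,0],0]

```text
time_s: 16.93
eef_pos: [0.5077, 0.0098, 0.1691]
eef_rot: [-0.001, 3.135, -0.001]
wrist_force: [0.7, 0.6, -0.3]
width: 0.0002
gripper_force: 0.0
```

```bash
python3 - <<'E'
from caps import *
s=robot.state(); print(s["eef_pos"],s["eef_rot"])
p=snap("side","s8"); snap("wrist","w8"); caps("s8"); caps("w8")
cv2.imwrite("pics/s8v.png",cv2.resize(p[160:310,290:430],None,fx=4,fy=4,interpolation=cv2.INTER_CUBIC))
w=world("s8"); m=(w[...,2]>.072)&(w[...,2]<.11)&(w[...,0]>.595)&(w[...,0]<.65)&(abs(w[...,1])<.12)&(p.min(-1)>90); q=w[m]
print("bar",len(q),np.percentile(q,[5,50,95],axis=0))
E
```

```text
[0.5077 0.0098 0.1691] [-0.0014  3.1346 -0.0013]
s8 wide1 40 x [0.5522 0.5719] ztop 0.05866156384786907
s8 narrow1 51 x [0.5517 0.5716] ztop 0.053982832245904
s8 wide2 80 x [0.5523 0.5714] ztop 0.05877385252684987
s8 narrow2 108 x [0.552  0.5709] ztop 0.054867807180738984
w8 wide1 1138 x [0.5506 0.5688] ztop 0.05849182074823218
w8 narrow1 832 x [0.5499 0.5682] ztop 0.0545477756514411
w8 wide2 1033 x [0.5505 0.5683] ztop 0.05855625892830754
w8 narrow2 837 x [0.5503 0.5682] ztop 0.05443423267158116
bar 359 [[ 0.6082 -0.112   0.0945]
 [ 0.6112 -0.0162  0.0974]
 [ 0.615   0.1041  0.0996]]
```

View pics/s8v.png

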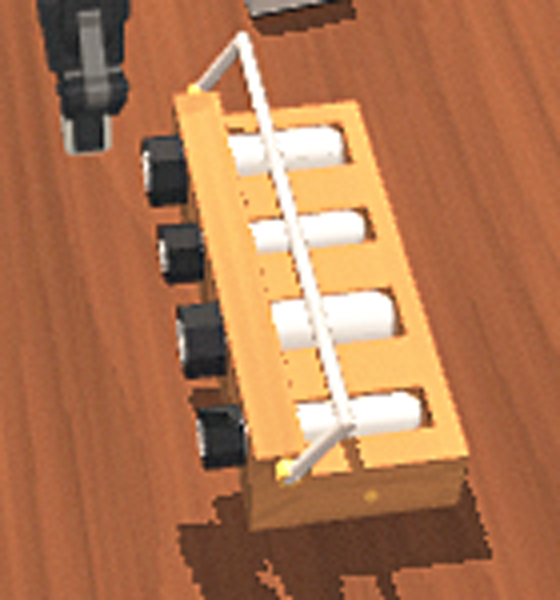

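All four caps sit against the board (crop x≈165–220), and the keeper is still leaning back, its bar running from (240,40) to (345,425). I'll put the closed fingers behind the bar.

>>> jog_arm:
  moves:
    - [[1.5,0,0],[0,0,0],0]
    - [[3,0,0],[0,0,0],0]
    - [[4.5,0,0],[0,0,0],0]
    - [[5.7,0,0],[0,0,0],0]
    - [[5.7,0,0],[0,0,0],0]
    - [[5.7,0,-1],[0,0,0],0]
    - [[5.7,0,-2.2],[0,0,0],0]
    - [[5.7,0,-3.2],[0,0,0],0]
    - [[5.7,0,-3.2],[0,0,0],0]
    - [[5.7,0,-3.2],[0,0,0],0]

```text
time_s: 17.87
eef_pos: [0.6461, 0.0093, 0.0827]
eef_rot: [-0.001, -3.136, -0.001]
wrist_force: [0.8, 0.4, 0.4]
width: -0.0001
gripper_force: 0.0
```

```bash
python3 - <<'E'
from h import *
s=robot.state(); print(s["eef_pos"],s["eef_rot"],s["wrist_force"])
t=s["eef_pos"]
for d in np.radians([57.5,67,77,87,97,107,117,127,135]):
    b=np.array([.587+.045*np.cos(d),.056+.045*np.sin(d)]); g=b+[.015,-.007]
    print(round(np.degrees(d)),"bar",b,"tcp",g,"units",(g-[t[0],t[2]])/.025)
E
```

```text
[0.6461 0.0093 0.0827] [-0.001  -3.1364 -0.0007] [0.7653 0.3704 0.3578]
58 bar [0.6112 0.094 ] tcp [0.6262 0.087 ] units [-0.7955  0.1712]
67 bar [0.6046 0.0974] tcp [0.6196 0.0904] units [-1.0593  0.31  ]
77 bar [0.5971 0.0998] tcp [0.6121 0.0928] units [-1.3577  0.407 ]
87 bar [0.5894 0.1009] tcp [0.6044 0.0939] units [-1.6684  0.4507]
97 bar [0.5815 0.1007] tcp [0.5965 0.0937] units [-1.982   0.4397]
107 bar [0.5738 0.099 ] tcp [0.5888 0.092 ] units [-2.2889  0.3745]
117 bar [0.5666 0.0961] tcp [0.5816 0.0891] units [-2.5798  0.2569]
127 bar [0.5599 0.0919] tcp [0.5749 0.0849] units [-2.8459  0.0907]
135 bar [0.5552 0.0878] tcp [0.5702 0.0808] units [-3.0354 -0.0741]
```

>>> jog_arm:
  moves:
    - [[-0.8,0,0.17],[0,0,0],0]
    - [[-1.06,0,0.31],[0,0,0],0]
    - [[-1.36,0,0.41],[0,0,0],0]
    - [[-1.67,0,0.45],[0,0,0],0]
    - [[-1.98,0,0.44],[0,0,0],0]
    - [[-2.29,0,0.37],[0,0,0],0]
    - [[-2.58,0,0.26],[0,0,0],0]
    - [[-2.85,0,0.09],[0,0,0],0]
    - [[-3.04,0,-0.07],[0,0,0],0]
    - [[-3.04,0,-0.07],[0,0,0],0]

```text
time_s: 18.7
eef_pos: [0.5704, 0.0095, 0.082]
eef_rot: [-0.0, -3.139, -0.0]
wrist_force: [0.4, -0.6, -0.0]
width: 0.0002
gripper_force: 0.0
```

```bash
python3 - <<'E'
from h import *
s=robot.state(); print(s["eef_pos"],s["wrist_force"])
for n,t in (("side","s9"),):
    p=snap(n,t); w=world(t); m=(w[...,2]>.068)&(w[...,2]<.11)&(w[...,0]>.53)&(w[...,0]<.65)&(((w[...,1]>.05)&(w[...,1]<.125))|((w[...,1]<-.04)&(w[...,1]>-.11)))&(p.min(-1)>90); q=w[m]
    print("bar",len(q),np.percentile(q,[5,50,95],axis=0))
E
```

```text
[0.5704 0.0095 0.082 ] [ 0.396  -0.5661 -0.0271]
bar 195 [[ 0.553  -0.1052  0.0902]
 [ 0.5563 -0.0543  0.0927]
 [ 0.5601  0.1013  0.0952]]
```

```bash
python3 - <<'E'
import numpy as np
for d in [133,142,151,160,168,176,184,192,200,204.5]:
    a=np.radians(d); b=np.array([.587+.045*np.cos(a),.056+.045*np.sin(a)]); g=b+[-.008,.010]
    print(d,b.round(4),g.round(4),((g-[.5474,.107])/.025).round(2))
E
```

```text
133 [0.5563 0.0889] [0.5483 0.0989] [ 0.04 -0.32]
142 [0.5515 0.0837] [0.5435 0.0937] [-0.15 -0.53]
151 [0.5476 0.0778] [0.5396 0.0878] [-0.31 -0.77]
160 [0.5447 0.0714] [0.5367 0.0814] [-0.43 -1.02]
168 [0.543  0.0654] [0.535  0.0754] [-0.5  -1.27]
176 [0.5421 0.0591] [0.5341 0.0691] [-0.53 -1.51]
184 [0.5421 0.0529] [0.5341 0.0629] [-0.53 -1.77]
192 [0.543  0.0466] [0.535  0.0566] [-0.5  -2.01]
200 [0.5447 0.0406] [0.5367 0.0506] [-0.43 -2.26]
204.5 [0.5461 0.0373] [0.5381 0.0473] [-0.37 -2.39]
```

>>> jog_arm:
  moves:
    - [[0.3,0,0.3],[0,0,0],0]
    - [[0.3,0,1.2],[0,0,0],0]
    - [[0,0,2],[0,0,0],0]
    - [[-0.92,0,2],[0,0,0],0]
    - [[-0.92,0,2],[0,0,0],0]
    - [[-0.92,0,1.4],[0,0,0],0]
    - [[-0.92,0,1],[0,0,0],0]
    - [[-0.92,0,1],[0,0,0],0]
    - [[-0.92,0,1],[0,0,0],0]

```text
time_s: 19.5
eef_pos: [0.5488, 0.0095, 0.1072]
eef_rot: [-0.0, -3.139, -0.0]
wrist_force: [1.0, 0.1, -0.2]
width: 0.0001
gripper_force: 0.0
```

>>> jog_arm:
  moves:
    - [[-0.02,0,-0.32],[0,0,0],0]
    - [[-0.2,0,-0.53],[0,0,0],0]
    - [[-0.36,0,-0.77],[0,0,0],0]
    - [[-0.48,0,-1.02],[0,0,0],0]
    - [[-0.55,0,-1.27],[0,0,0],0]
    - [[-0.58,0,-1.51],[0,0,0],0]
    - [[-0.58,0,-1.77],[0,0,0],0]
    - [[-0.55,0,-2.01],[0,0,0],0]
    - [[-0.48,0,-2.26],[0,0,0],0]
    - [[-0.46,0,-2.36],[0,0,0],0]

```text
time_s: 20.33
eef_pos: [0.538, 0.0094, 0.049]
eef_rot: [-0.0, -3.141, -0.0]
wrist_force: [-13.2, 0.9, 39.9]
width: -0.0001
gripper_force: 19.9
```

>>> jog_arm:
  moves:
    - [[0,0,0.3],[0,0,0],0]
    - [[-0.3,0,0.8],[0,0,0],0]
    - [[-1,0,2],[0,0,0],0]
    - [[-2,0,3.5],[0,0,0],0]
    - [[-3.2,0,5],[0,0,0],0]
    - [[-4,0,6],[0,0,0],0]
    - [[-4,0,6],[0,0,0],0]
    - [[-4,0,6],[0,0,0],0]

```text
time_s: 21.0
eef_pos: [0.4387, 0.0093, 0.2009]
eef_rot: [0.001, 3.137, -0.001]
wrist_force: [0.3, -0.1, -0.9]
width: 0.0001
gripper_force: 0.0
```

```bash
python3 - <<'E'
from caps import *
s=robot.state(); print(s["eef_pos"],s["wrist_force"])
p=snap("side","s10"); caps("s10"); w=world("s10")
m=(w[...,2]>.02)&(w[...,2]<.11)&(w[...,0]>.53)&(w[...,0]<.5505)&(abs(w[...,1]-.01)<.12)&(p.min(-1)>90); q=w[m]
print("bar",len(q),np.percentile(q,[5,50,95],axis=0))
cv2.imwrite("pics/s10v.png",cv2.resize(p[160:310,290:430],None,fx=4,fy=4,interpolation=cv2.INTER_CUBIC))
E
```

```text
[0.4387 0.0093 0.2009] [ 0.274  -0.0972 -0.9318]
s10 wide1 46 x [0.5522 0.571 ] ztop 0.05882843836419697
s10 narrow1 55 x [0.5517 0.5712] ztop 0.055327495885189544
s10 wide2 84 x [0.5521 0.5714] ztop 0.05850649731947869
s10 narrow2 76 x [0.5523 0.5717] ztop 0.054068492994529815
bar 332 [[ 0.542  -0.1     0.0389]
 [ 0.5452 -0.0057  0.0414]
 [ 0.549   0.1138  0.0438]]
```

View pics/s10v.png

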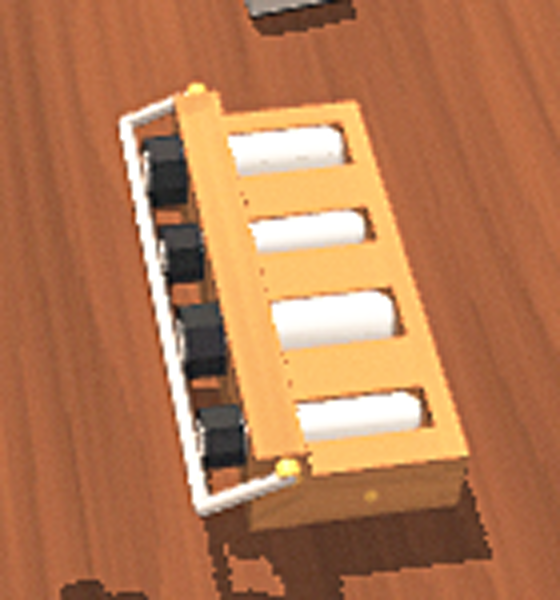

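The keeper bar (crop (125,120) to (200,510)) is down in front of all four caps at the closed height, and every cap is home.

```bash
python3 -c "
from cell import robot
print(robot.hand_in())"
```

```text
the job is handed in; nothing more can be done
None
```

I handed the job in at about 21 s (no verdict came back): all four tubes measured home with caps towards you, the keeper is down at its stop, and the arm never went near the file pot, tin or bench block.

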